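Roll a sign-post tube into the V-block and butt it against the stop

TASK

Ready the short capped steel tube for drilling: with the fingertips roll it along the bench and up the ramp into the groove of the V-block, then push on its free end so that it slides along the groove until its other end rests against the block's end stop. Only push it, never lift it or tip it up on an end, and leave it lying still in the groove, let go. Leave the other things on the bench where they are.

Things in the scene. Friction and masses are not known exactly. Their poses are not given: they have to be found in the camera images.
- tube: Smooth, slippery round steel tube 44 mm in diameter, 150 mm long, about 0.4 kg, ends closed by flat black caps, lying on the bench before the ramp. Origin: middle of its axis (22 mm up); y along the tube; x and z turn as it rolls. At the start within 0.25 rad of the block's y and 25 to 50 mm nearer the block's open end than its final place. Pushed slowly it rolls; left, it soon stops.
- tube_hole (a point): A small dark drilled pilot hole (8 mm) in the tube's wall, halfway along, 22 mm from the axis. It is uppermost at the start and goes round as the tube rolls.
- vblock: Aluminium V-block fixed to the bench, groove 150 mm long (y -75 to +75 mm). Origin: on the bench under the groove's bottom, halfway along; y along the groove, x away from the robot, z up. Ramp on the -x side. The far groove face rises at 30 degrees from 0 to 21 mm high at x = 36 mm; flat top to x = 52. Tube fully home: its origin at x = 0, y = 0, z = 26 mm, its axis along y.
- vblock_ramp (a point): Middle of the ramp's lower edge on the V-block (block frame x = -66 mm, y = 0, on the bench). From here the ramp rises along +x to 9 mm at x = -21 mm; the crest is flat, 9 mm high, to x = -15 mm; then the near groove face falls at 30 degrees to x = 0.
- vblock_stop (a point): Middle of the end stop's inner face, at the height of the seated tube's axis (block frame x = 0, y = +75, z = 26 mm). The stop is a dark steel plate 10 mm thick, 100 mm wide across the groove, 40 mm high, closing the groove's +y end; the -y end is open.
- square_offcut: Bystander: square steel tube offcut 40 x 40 x 100 mm lying near the block's open end, on the robot's side. Origin: centre of its underside.
- wire_spool: Bystander: wire spool 70 mm in diameter, 50 mm high, standing beside the ramp beyond the stop end. Origin: centre of its underside.
- screw_jar: Bystander: clear jar 56 mm in diameter, 70 mm high, standing behind the end stop. Origin: centre of its underside.
- spacer: Bystander: steel spacer ring 44 mm in diameter, 35 mm high, standing off the block's open end. Origin: centre of its underside.
- small_panel: Bystander: small display board, 90 x 120 x 16 mm black tray with green circuit board, lying at the left. Origin: centre of its underside.
- screwdriver: Bystander: screwdriver lying at the right, about 0.2 m long. Origin: on its underside.
Things that resemble listed ones, but are neither listed nor needed, are in the scene too. What is shaped like the tube but turquoise or yellow is not meant.

How it is judged:
By the outcome, as a careful person would: the job done as asked, in the order asked, and still so for the second after the job is handed in, with the robot touching nothing.
It also fails if it takes over 56 s, if anything falls off the work surface, if the arm or the gripper's body presses on something with over 40 N, if the wrist force passes 120 N, or if a joint passes its speed limit or range.

ROBOT

A 6-joint arm with a two-finger parallel gripper is mounted at the origin on the work surface. World frame = base frame: x ahead of the robot, y to its left, z up, the work surface at z = 0. Lengths are in m, angles in rad, forces in N, time in s.
With the tool pointing down it reaches from about 0.35 to 1 m from the base axis. Payload 7.1 kg.
Tool frame: the origin (TCP) lies on the centre line of the jaws, within the pads' length; the fingertips stand 11 mm ahead of it and the grasp point (between the pads) lies 8 mm behind it; z points along the fingers, y is the line along which they close (so a half turn about z gives the same grasp; the last joint's range is limited). The gripper opens to 85 mm and grips with 20 to 120 N. Pads are 22 mm wide; open, the fingers measure 114 mm over their backs; the gripper's body (76 mm by 85 mm) begins 54 mm behind the grasp point. The pads swing forward as they close: fully open they stand 13 mm farther back than shut.
Start: joints at [1.238, 0.423, 1.63, -0, 1.089, -0.019], TCP at [0.193, 0.594, 0.219] pointing down, gripper open.
Joint ranges: [-3, 3], [-0.9, 2.11], [0.09, 2.58], [-1.31, 4.45], [0.11, 2.69], [-2.54, 2.54]. Speed limits (rad/s): [2.39, 2.39, 3.01, 3.14, 3.14, 3.14].

INTERFACE

Orientations are given as a 3x3 rotation matrix whose columns are the frame's x, y, z axes.
In Python, from station import bot gives the robot as it stands.
- The arm moves only by the tool move_arm, never from a script. Its argument "targets" is a list that holds one entry, the list of rows, each a list of 7 numbers: the shift along the tool's x, y, z in cm, then the turn, a rotation vector about the tool's x, y, z in rad, then the finger opening in cm, from 0 to 8.54. A call has 1 to 5 rows; each row is the pose to reach, as a shift and turn from the pose commanded when the call began, along the tool's axes at that moment; what a row does not reach only later rows make up. A row lasts 1/8 s, in which the tool goes at most 62.5 mm and 10.7 degrees, less where a joint would pass 70% of its speed; a pose out of reach is approached as far as the arm can. A call with a gripper value outside its range is refused whole. The fingers move at their own pace and stop on an object; "force" is the grip in N (left out, the last holds). Time passes only in rows, so rows that repeat a pose let the fingers close. It gives the time, the measured TCP pose, the force, the opening and the grip force at its end, in the units of the state.
- bot.get_obs(): the state, without advancing time (a new reading comes with each control period).
- bot.grab_frame(name): name is "scene" or "top" or "wrist"; returns (picture, depth): 420x560x3 uint8, red, green, blue; 420x560 float32, m along the optical axis (not along the pixel's ray), 0 where there is no reading.
- bot.calibration(name): a dict with "mtx" (3x3 intrinsics, pixels), "rvec" (rotation vector, rad) and "tvec" (3), from world to camera coordinates, as OpenCV has them; the wrist camera has in their place "tool_from_camera" (4x4, takes a point from camera to tool coordinates, whose origin is the TCP and whose axes are the flange's). Camera axes: x right, y down, z forward; pixel columns grow to the right and rows downward; lengths in m; the calibration is good to about 2 mm. The wrist camera is an equidistant fisheye: a pixel r from the principal point sees the ray r / f radians off the axis. A picture is of the moment at which its call begins: read the wrist's pose just before it. calibration takes no time and is no camera call.
- bot.close_job(): hands the job in; it is judged then, once.
The state is a dict: "t": time; "joints": joint angles; "dq": joint speeds; "tau": joint torques, N m; "ee_pos": TCP position; "tool_rot": TCP orientation; "force": force on the tool from outside, world axes, zero at the start; "torque": the same for the moment, N m; "gripper_width": finger opening in m; "gripper_force": force on a finger pad.
Only numpy, scipy, OpenCV 4.12 (cv2) and the standard library are available. Lean on these libraries where they do the work, as an engineer would, in place of code of your own. Each camera call takes 0.05 s, during which the arm holds its last target. There are 200 camera calls.

## Working session

There is one attempt and no reset: what is moved stays moved. The work goes in short steps, Python scripts to look and compute and a tool call to move; the robot and the scene stay as the last step left them, time stands still between calls to the robot, and variables do not carry over. Pictures are saved under pics/ and viewed, at most 10 in all, crops included, and the job is handed in when it is done.

Besides the shell and the picture viewer there is one more tool, called after "Call:" by a JSON object that holds its "name" and its "arguments". move_arm: Moves the arm, as the interface text tells. Its arguments: {"type":"object","properties":{"targets":{"type":"array","items":{"type":"array","items":{"type":"array","items":{"type":"number"}}}},"force":{"type":"number"}},"required":["targets"]}

```bash
mkdir -p pics; ls; cat > h.py <<'E'
import numpy as np, cv2
from station import bot
def cam(n):
    c=bot.calibration(n); K=np.array(c["mtx"],float); R=cv2.Rodrigues(np.array(c["rvec"],float))[0]; t=np.array(c["tvec"],float).ravel(); return K,R,t
def pix2z(n,uv,z):
    K,R,t=cam(n); d=R.T@np.linalg.inv(K)@np.array([uv[0],uv[1],1.]); o=-R.T@t
    return o+d*(z-o[2])/d[2]
def proj(n,P):
    K,R,t=cam(n); p=K@(R@np.array(P,float)+t); return p[:2]/p[2]
def cloud(n,D):
    K,R,t=cam(n); v,u=np.mgrid[:D.shape[0],:D.shape[1]]
    p=np.stack([(u-K[0,2])/K[0,0]*D,(v-K[1,2])/K[1,1]*D,D],-1)
    return (p-t)@R
E
python3 - <<'E'
from h import *
for n in("top","scene"):
    im,D=bot.grab_frame(n); np.savez(f"{n}0.npz",im=im,D=D)
    cv2.imwrite(f"pics/{n}0.png",cv2.resize(im[:,:,::-1],(800,600)))
    K,R,t=cam(n);print(n,-R.T@t,K[0,0],(D>0).mean())
E
```

```text
pics
top [ 0.38026414 -0.0429556   1.43739549] 515.358118407771 0.9959608843537415
scene [ 1.2823598  -0.01905752  0.53823884] 406.8181542034415 0.9960246598639456
```

View pics/top0.png

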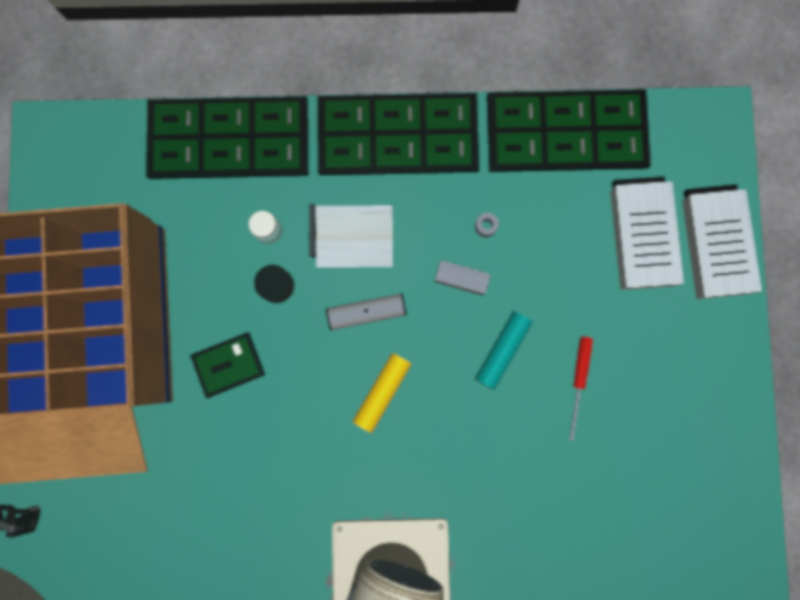

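View pics/scene0.png

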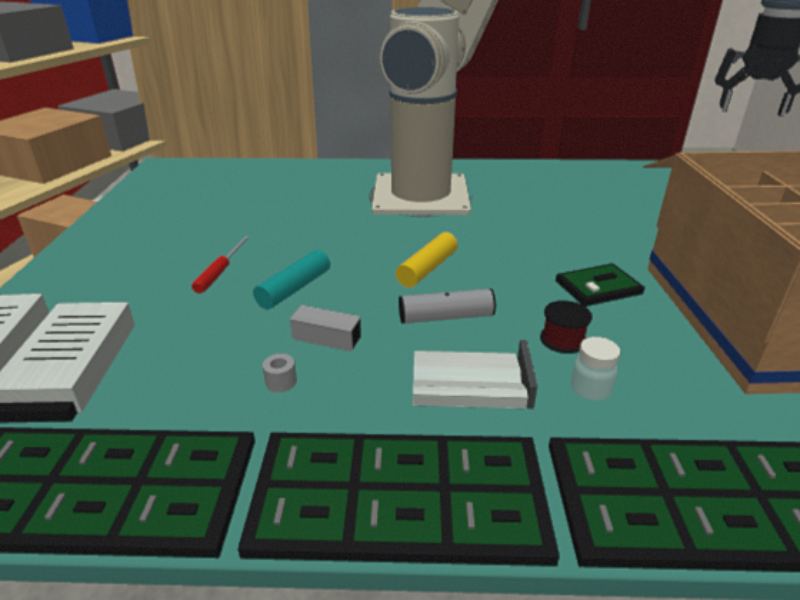

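Top view: the grey tube spans about (328,318)–(405,306), with its hole at (366,310). The V-block is at (316–393, 205–267), its dark stop on the left (+y) at x≈312. The spool is at (274,284), the jar at (264,226), the offcut at (462,277) and the spacer at (487,224).

```bash
cat >> h.py <<'E'
def blob(P,m,lo,hi,name):
    Q=P[m&(P[...,2]>lo)&(P[...,2]<hi)]
    (c,s,a)=cv2.minAreaRect((Q[:,:2]*1000).astype(np.float32)); print(name,len(Q),"c",np.round(c,1),"size",np.round(s,1),"ang",round(a,2),"z",np.round(np.percentile(Q[:,2],[5,50,95])*1000,1)); return Q
def box(u0,v0,u1,v1):
    m=np.zeros((420,560),bool); m[int(v0*.7):int(v1*.7),int(u0*.7):int(u1*.7)]=1; return m
E
python3 - <<'E'
from h import *
f=np.load("top0.npz");im,D=f["im"],f["D"];P=cloud("top",D)
blob(P,box(320,285,412,335),.01,.06,"tube")
Q=blob(P,box(302,195,400,270),.006,.06,"block")
blob(P,box(302,195,330,270),.03,.06,"stop")
blob(P,box(330,195,400,240),.018,.03,"fartop")
blob(P,box(250,258,300,305),.02,.07,"spool"); blob(P,box(430,255,495,298),.02,.07,"offcut");blob(P,box(470,205,505,240),.015,.07,"spacer")
blob(P,box(240,205,285,245),.03,.09,"jar")
h=(np.array(bot.calibration("top")["tvec"]))
print("hole",pix2z("top",(366*.7,310*.7),.044))
for c in [(316,207),(392,206),(393,267),(317,268)]: print(c,pix2z("top",(c[0]*.7,c[1]*.7),.021 if c[1]<250 else 0))
# crop
cv2.imwrite("pics/crop0.png",cv2.resize(im[130:240,205:355,::-1],(800,587),interpolation=cv2.INTER_CUBIC))
E
```

```text
tube 877 c [509.8  38. ] size [ 57.9 149.8] ang 9.95 z [28.4 40.2 46.8]
block 1511 c [665.9  66.7] size [190.9 143.1] ang 88.72 z [ 6.6 13.4 38.6]
stop 143 c [662.7 138.8] size [11.1 98. ] ang 88.09 z [32.7 39.  43.4]
fartop 308 c [695.5  46.3] size [123.5  31.8] ang 88.65 z [18.3 20.9 25. ]
spool 531 c [559.9 213.5] size [68.2 69.3] ang 60.12 z [44.2 49.4 54.3]
offcut 557 c [ 564.2 -149.9] size [101.   41.2] ang 73.23 z [33.3 39.4 44.9]
spacer 174 c [ 668.  -200.1] size [43.  41.6] ang 38.22 z [21.2 34.2 39.5]
jar 361 c [667.6 226.7] size [50.5 52.2] ang 76.11 z [37.  68.4 73.5]
hole [0.50320183 0.03603631 0.044     ]
(316, 207) [0.70992372 0.13226136 0.021     ]
(392, 206) [ 0.708763   -0.01670811  0.021     ]
(393, 267) [ 0.59101847 -0.01597135  0.        ]
(317, 268) [0.59222736 0.13382988 0.        ]
```

View pics/crop0.png

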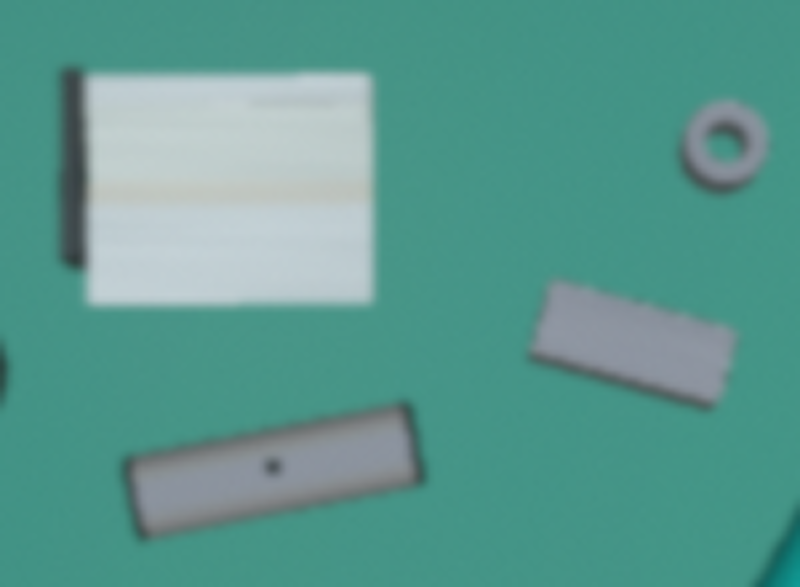

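The crop shows the tube's axis from (134,498) to (416,444), a yaw of about +0.19, with the hole at (273,466). The block's edges are nearly axis-parallel. That puts the block origin near (0.658, 0.0585). Next I read the tool state and the fingertip geometry.

```bash
python3 - <<'E'
from h import *
o=bot.get_obs();np.set_printoptions(precision=4,suppress=True)
print(o["t"],o["ee_pos"],o["tool_rot"],o["gripper_width"],o["force"])
f=np.load("scene0.npz");P=cloud("scene",f["D"]);Q=P[box(700,40,800,125)]
Q=Q[(Q[:,0]<.4)&(Q[:,0]>.1)&(Q[:,1]>.5-.1)&(Q[:,2]>.1)]
T=(Q-o["ee_pos"])@o["tool_rot"]
T=T[(abs(T)<.12).all(1)]
for s in(1,-1):
    A=T[T[:,1]*s>0.015]
    for lo in np.arange(-.05,.02,.01):
        a=A[(A[:,2]>=lo)&(A[:,2]<lo+.01)]
        if len(a):print(s,round(lo,3),len(a),a[:,:2].min(0),a[:,:2].max(0))
f=np.load("top0.npz");P=cloud("top",f["D"])
L,R=[pix2z("top",(205+u*150/800,130+v*110/587),.03) for u,v in((134,498),(416,444))]
print("tube ends",L,R,"len",np.linalg.norm(L-R),"c",(L+R)/2,"yaw",np.arctan2(-(L-R)[0],(L-R)[1]))
E
```

```text
0.1 [0.1927 0.594  0.218 ] [[-0.9512  0.3087 -0.0005]
 [ 0.3087  0.9512 -0.0014]
 [ 0.     -0.0014 -1.    ]] 0.08563505054188884 [-0.3859  0.233   0.5522]
1 -0.05 33 [-0.0131  0.0428] [0.0099 0.0565]
1 -0.04 31 [-0.014   0.0429] [0.007  0.0572]
1 -0.03 10 [-0.0131  0.0435] [0.009  0.0495]
-1 -0.05 31 [-0.015  -0.0559] [ 0.0042 -0.0418]
-1 -0.04 23 [-0.0144 -0.0542] [-0.0015 -0.0426]
-1 -0.03 7 [-0.0113 -0.0484] [ 0.0049 -0.0426]
tube ends [0.4886 0.1084 0.03  ] [ 0.5133 -0.0368  0.03  ] len 0.1473095550931997 c [0.501  0.0358 0.03  ] yaw 0.16846866777134106
```

```bash
python3 - <<'E'
from h import *
o=bot.get_obs()
f=np.load("top0.npz");P=cloud("top",f["D"])
Q=blob(P,box(345,340,420,440),.015,.07,"yellow"); print("max x",np.percentile(Q[:,0],99.5), Q[np.argsort(Q[:,0])[-15:]].mean(0))
for u,v in((400,353),(411,362),(392,352)): print(pix2z("top",(u*.7,v*.7),.025))
p=o["ee_pos"];R=o["tool_rot"]
print("TCP in scene(800)",proj("scene",p)/.7, "tips at z=-2mm",[proj("scene",p+R@[0,s*.045,-.002])/.7 for s in(1,-1)])
E
```

```text
yellow 905 c [348.    9.4] size [ 44. 150.] ang 58.66 z [27.9 40.1 46.7]
max x 0.4183342868462765 [ 0.41688235 -0.01402184  0.03470552]
[ 0.42094364 -0.02666032  0.025     ]
[ 0.4033485  -0.04732531  0.025     ]
[ 0.42318118 -0.01139715  0.025     ]
TCP in scene(800) [746.19098227 126.48572536] tips at z=-2mm [array([774.13985301, 127.78511358]), array([719.61135999, 123.05819826])]
```

Call:
{"name": "move_arm", "arguments": {"targets": [[[-1.8,-5.7,0,0,0,-0.1,8.5],[-3.7,-11.4,0,0,0,-0.2,8.5],[-5.5,-17.1,0,0,0,-0.3,8.5],[-7.4,-22.8,0,0,0,-0.4,8.5],[-9.3,-28.5,0,0,0,-0.48,8.5]]]}}

```text
t: 0.72
ee_pos: [0.193, 0.2927, 0.2185]
tool_rot: [[-0.986, -0.169, -0.0], [-0.169, 0.986, -0.0], [0.0, -0.0, -1.0]]
force: [1.1, -0.3, -0.1]
gripper_width: 0.0851
gripper_force: 0.0
```

Call:
{"name": "move_arm", "arguments": {"targets": [[[-3.4,-4.9,0.5,0,0,0,8.5],[-6.8,-9.8,1,0,0,0,8.5],[-10.2,-14.7,2,0,0,0,8.5],[-13.6,-19.5,3,0,0,0,8.5],[-17,-24.4,4,0,0,0,8.5]]]}}

```text
t: 1.35
ee_pos: [0.4026, 0.0804, 0.1785]
tool_rot: [[-0.986, -0.165, 0.0], [-0.165, 0.986, 0.0], [-0.0, 0.0, -1.0]]
force: [1.2, 1.1, 1.0]
gripper_width: 0.085
gripper_force: 0.0
```

Call:
{"name": "move_arm", "arguments": {"targets": [[[-2.2,-3.1,3,0,0,0,8.5],[-4.4,-6.1,7,0,0,0,8.5],[-4.4,-6.1,10,0,0,0,8.5]]]}}

```text
t: 1.72
ee_pos: [0.4566, 0.0276, 0.0772]
tool_rot: [[-0.987, -0.163, 0.001], [-0.163, 0.987, -0.0], [-0.001, -0.0, -1.0]]
force: [1.2, 0.3, 0.5]
gripper_width: 0.0851
gripper_force: 0.0
```

```bash
python3 - <<'E'
from h import *
o=bot.get_obs();np.set_printoptions(precision=4,suppress=True)
print(o["t"],o["ee_pos"],o["tool_rot"],o["force"])
im,D=bot.grab_frame("scene"); cv2.imwrite("pics/s1.png",cv2.resize(im[130:250,220:400,::-1],(800,533),interpolation=cv2.INTER_CUBIC))
P=cloud("scene",D)
T=(P-o["ee_pos"])@o["tool_rot"]
p=o["ee_pos"];R=o["tool_rot"]
print((proj("scene",p+R@[-.011,.045,-.002])-[220,130])*800/180,(proj("scene",p+R@[-.011,-.045,-.002])-[220,130])*800/180)
E
```

```text
1.725 [0.4566 0.0276 0.0772] [[-0.9867 -0.1627  0.0009]
 [-0.1627  0.9867 -0.0001]
 [-0.0008 -0.0003 -1.    ]] [1.1513 0.2864 0.493 ]
[479.9876 233.8812] [308.3285 246.0634]
```

View pics/s1.png

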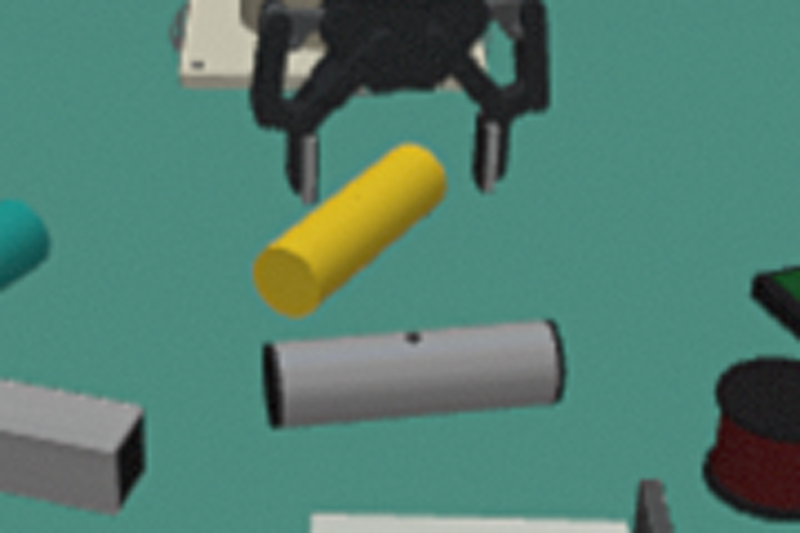

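```bash
python3 - <<'E'
from h import *
o=bot.get_obs();np.set_printoptions(precision=4,suppress=True)
print(o["ee_pos"])
im,D=bot.grab_frame("scene");P=cloud("scene",D)
for u,v in((308,150),(308,185),(305,195),(488,140),(488,185)):
    a,b=int(220+u*.225),int(130+v*.225); print(u,v,im[b,a],P[b,a],(P[b,a]-o["ee_pos"])@o["tool_rot"])
o=bot.get_obs();im,D=bot.grab_frame("wrist")
cv2.imwrite("pics/w1.png",im[:,:,::-1]); c=bot.calibration("wrist");print(c)
E
```

```text
[0.4532 0.0281 0.0744]
308 150 [113 115 112] [ 0.471  -0.0165  0.1338] [-0.01   -0.047  -0.0596]
308 185 [109 110 108] [ 0.4724 -0.0163  0.1147] [-0.0115 -0.047  -0.0405]
305 195 [79 77 77] [ 0.4678 -0.0185  0.1072] [-0.0066 -0.0484 -0.0329]
488 140 [48 48 47] [0.4544 0.0731 0.1314] [-0.0083  0.0442 -0.0571]
488 185 [81 79 79] [0.4562 0.0745 0.1072] [-0.0104  0.0453 -0.0329]
{'mtx': array([[325.1923,   0.    , 283.0597],
       [  0.    , 325.1923, 215.0003],
       [  0.    ,   0.    ,   1.    ]]), 'tool_from_camera': array([[-0.0002, -0.9476, -0.3194,  0.083 ],
       [ 1.    , -0.    , -0.0005,  0.001 ],
       [ 0.0005, -0.3194,  0.9476, -0.156 ],
       [ 0.    ,  0.    ,  0.    ,  1.    ]])}
```

View pics/w1.png

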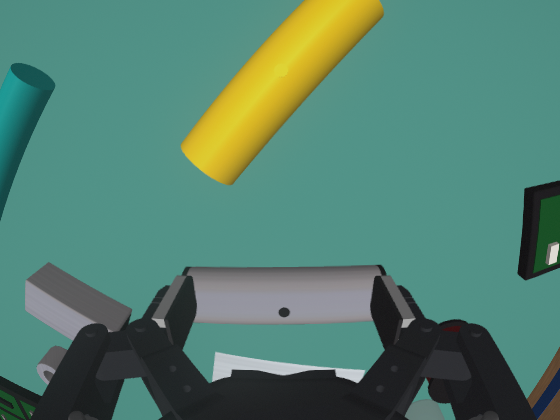

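Scene depth and the wrist view agree that the open fingertips sit about 28 mm behind the reported TCP. The wrist view shows the tube lying just ahead of both fingers, at (190–385, 268–322). I lower partway and re-check the tip height.

Call:
{"name": "move_arm", "arguments": {"targets": [[[0,0,2.5,0,0,0,8.5],[0,0,5,0,0,0,8.5],[0,0,6.5,0,0,0,8.5],[0,0,6.5,0,0,0,8.5]]]}}

```text
t: 2.38
ee_pos: [0.4547, 0.0295, 0.0138]
tool_rot: [[-0.986, -0.166, -0.001], [-0.166, 0.986, -0.0], [0.001, 0.0, -1.0]]
force: [0.1, -0.2, 0.2]
gripper_width: 0.0847
gripper_force: 0.0
```

```bash
cat >> h.py <<'E'
def tips():
    o=bot.get_obs();im,D=bot.grab_frame("scene");P=cloud("scene",D);T=(P-o["ee_pos"])@o["tool_rot"]
    print("ee",np.round(o["ee_pos"],4),"F",np.round(o["force"],1),"t",o["t"])
    for s in(1,-1):
        m=(abs(T[...,1]*s-.049)<.014)&(abs(T[...,0])<.016)&(abs(T[...,2])<.09)&(P[...,2]>.006); q=P[m]
        if len(q): print(s,len(q),"lowest z",np.round(np.sort(q[:,2])[[0,3,8]],4),"front",np.round(np.sort(T[m][:,0])[[0,3,8]],4))
    return o,im,P
E
python3 -c "
from h import *
tips()"
```

```text
ee [0.4547 0.0295 0.0138] F [ 0.1 -0.2  0.2] t 2.375
1 192 lowest z [0.0382 0.0421 0.0441] front [-0.0154 -0.0143 -0.0136]
-1 207 lowest z [0.0397 0.0428 0.0448] front [-0.016  -0.0145 -0.0133]
```

Call:
{"name": "move_arm", "arguments": {"targets": [[[0,0,1,0,0,0,8.5],[0,0,1.5,0,0,0,8.5],[0,0,1.9,0,0,0,8.5],[0,0,2.3,0,0,0,8.5]]]}}

```text
t: 2.92
ee_pos: [0.4549, 0.0293, -0.0095]
tool_rot: [[-0.986, -0.165, -0.0], [-0.165, 0.986, -0.0], [0.0, 0.0, -1.0]]
force: [-0.2, 0.0, 0.3]
gripper_width: 0.0848
gripper_force: 0.0
```

```bash
python3 - <<'E'
from h import *
o=bot.get_obs();im,D=bot.grab_frame("wrist");print(o["ee_pos"],o["force"])
cv2.imwrite("pics/w2.png",cv2.resize(im[200:380,140:440,::-1],(800,480)))
E
```

```text
[ 0.45488893  0.02927812 -0.00952201] [-0.20982645  0.03332213  0.25504968]
```

View pics/w2.png

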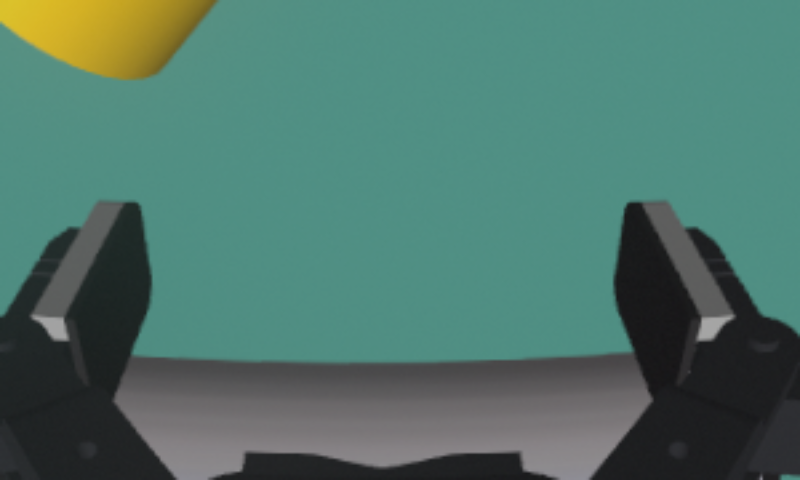

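The wrist crop shows both fingertips near (120,205) and (645,205), behind and parallel to the tube, whose near edge is at row ≈355. I start the rolling push.

Call:
{"name": "move_arm", "arguments": {"targets": [[[-0.5,0,0,0,0,0,8.5],[-1.0,0,0,0,0,0,8.5],[-1.5,0,0,0,0,0,8.5],[-2.0,0,0,0,0,0,8.5],[-2.4,0,0,0,0,0,8.5]]]}}

```text
t: 3.6
ee_pos: [0.4791, 0.0333, -0.0092]
tool_rot: [[-0.986, -0.165, 0.0], [-0.165, 0.986, 0.0], [-0.0, -0.0, -1.0]]
force: [-0.4, -0.2, 0.2]
gripper_width: 0.0847
gripper_force: 0.0
```

```bash
cat >> h.py <<'E'
def tube(x0=.44,x1=.76):
    o=bot.get_obs();np.set_printoptions(precision=4,suppress=True)
    print("t",o["t"],"ee",o["ee_pos"],"yaw",round(float(np.arctan2(-o["tool_rot"][0,1],o["tool_rot"][1,1])),3),"F",np.round(o["force"],1))
    im,D=bot.grab_frame("scene");P=cloud("scene",D).reshape(-1,3);I=im.reshape(-1,3).astype(int)
    # greyish steel points near tube
    m=(P[:,0]>x0)&(P[:,0]<x1)&(P[:,1]>-.11)&(P[:,1]<.135)&(P[:,2]>.026)&(P[:,2]<.062)&(np.ptp(I,axis=1)<18)&(I.mean(1)>85)
    Q=P[m]
    def res(q): # axis line through (a,zc), yaw,b : x = a - tan(yaw)*(y-.05)
        a,s,z=q; d=np.hypot((Q[:,0]-(a-s*(Q[:,1]-.05)))*np.cos(s),Q[:,2]-z)-.022; return d
    from scipy.optimize import least_squares
    best=min((least_squares(res,[a,0.,.026],loss="soft_l1",f_scale=.002) for a in np.linspace(x0+.04,x1-.04,8)),key=lambda r:r.cost)
    a,s,z=best.x; g=Q[abs(res(best.x))<.005]; y0,y1=np.percentile(g[:,1],[.5,99.5])
    print("tube axis x@y.05",round(a,4),"yaw",round(s,4),"z",round(z,4),"y",round(y0,4),round(y1,4),"n",len(g),len(Q)); return im,P
E
python3 -c "
from h import *
tube()"
```

```text
t 3.6 ee [ 0.4791  0.0333 -0.0092] yaw 0.166 F [-0.4 -0.2  0.2]
tube axis x@y.05 0.5093 yaw 0.2289 z 0.021 y -0.1033 0.1107 n 810 910
```

Call:
{"name": "move_arm", "arguments": {"targets": [[[-0.6,-0.1,0,0,0,0.02,8.5],[-1.2,-0.2,0,0,0,0.04,8.5],[-1.8,-0.3,0,0,0,0.06,8.5],[-2.4,-0.4,0,0,0,0.08,8.5],[-3.0,-0.5,0,0,0,0.1,8.5]]]}}

```text
t: 4.28
ee_pos: [0.5094, 0.0333, -0.0093]
tool_rot: [[-0.998, -0.065, -0.0], [-0.065, 0.998, -0.0], [0.0, -0.0, -1.0]]
force: [-0.7, -0.0, -0.4]
gripper_width: 0.085
gripper_force: 0.1
```

```bash
sed -i 's/>-.11)&(P/>-.085)\&(P/' h.py; python3 -c "
from h import *
tube()"
```

```text
t 4.275 ee [ 0.5094  0.0333 -0.0093] yaw 0.065 F [-0.7 -0.  -0.4]
tube axis x@y.05 0.5442 yaw 0.1643 z 0.021 y -0.0227 0.1174 n 896 930
```

Call:
{"name": "move_arm", "arguments": {"targets": [[[-0.4,0,0,0,0,0.03,8.5],[-0.8,0,0,0,0,0.05,8.5],[-1.2,-0.1,0,0,0,0.07,8.5],[-1.6,-0.1,0,0,0,0.08,8.5],[-2.0,-0.1,0,0,0,0.08,8.5]]]}}

```text
t: 4.95
ee_pos: [0.5293, 0.0336, -0.0093]
tool_rot: [[-1.0, 0.014, 0.0], [0.014, 1.0, 0.0], [-0.0, 0.0, -1.0]]
force: [0.3, 0.4, 0.3]
gripper_width: 0.0848
gripper_force: 0.2
```

```bash
python3 -c "
from h import *
im,P=tube()
cv2.imwrite('pics/s2.png',cv2.resize(im[150:300,240:440,::-1],(800,600),interpolation=cv2.INTER_CUBIC))"
```

```text
t 4.95 ee [ 0.5293  0.0336 -0.0093] yaw -0.014 F [0.3 0.4 0.3]
tube axis x@y.05 0.5676 yaw 0.1631 z 0.0211 y -0.0192 0.1209 n 942 981
```

View pics/s2.png

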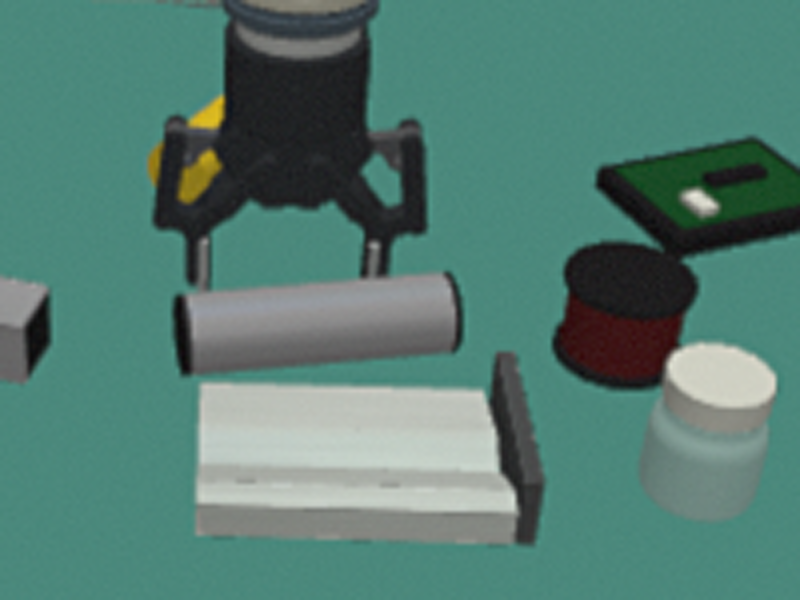

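The picture shows the tube still yawed about 0.16, its right end nearer the ramp foot, and only the left finger touching. I shift the left finger to the tube's left end and push there to straighten it.

Call:
{"name": "move_arm", "arguments": {"targets": [[[2.6,0,0,0,0,0,8.5],[2.6,3.1,0,0,0,0,8.5],[1.0,3.1,0,0,0,0,8.5],[0.6,3.1,0,0,0,0,8.5],[0.2,3.1,0,0,0,0,8.5]]]}}

```text
t: 5.62
ee_pos: [0.5279, 0.0641, -0.0093]
tool_rot: [[-1.0, 0.014, 0.0], [0.014, 1.0, -0.0], [-0.0, -0.0, -1.0]]
force: [-0.3, -0.3, 0.3]
gripper_width: 0.0847
gripper_force: 0.0
```

```bash
python3 -c "
from h import *
im,P=tube()"
```

```text
t 5.625 ee [ 0.5279  0.0641 -0.0093] yaw -0.014 F [-0.3 -0.3  0.3]
tube axis x@y.05 0.5721 yaw 0.1724 z 0.021 y -0.0192 0.1208 n 950 987
```

Call:
{"name": "move_arm", "arguments": {"targets": [[[-0.2,0,0,0,0,0,8.5],[-0.4,0,0,0,0,0,8.5],[-0.6,0,0,0,0,0,8.5],[-0.8,0,0,0,0,0,8.5],[-1.0,0,0,0,0,0,8.5]]]}}

```text
t: 6.3
ee_pos: [0.5375, 0.0645, -0.0093]
tool_rot: [[-1.0, 0.014, -0.0], [0.014, 1.0, -0.0], [0.0, -0.0, -1.0]]
force: [-0.6, -0.4, 0.2]
gripper_width: 0.0849
gripper_force: 0.5
```

```bash
python3 -c "
from h import *
im,P=tube()"
```

```text
t 6.3 ee [ 0.5375  0.0645 -0.0093] yaw -0.014 F [-0.6 -0.4  0.2]
tube axis x@y.05 0.581 yaw 0.1693 z 0.0211 y -0.0171 0.1235 n 972 1009
```

```bash
python3 -c "
from h import *
print(bot.get_obs()['joints'])"
```

```text
[ 9.74606447e-02  6.65088104e-01  1.91201596e+00  5.73017949e-06
  5.64331513e-01 -1.45961529e+00]
```

Call:
{"name": "move_arm", "arguments": {"targets": [[[1.5,0,0,0,0,0,8.5],[1.5,0,-4,0,0,0,8.5],[1.5,0,-8,0,0,0,8.5]]]}}

```text
t: 6.72
ee_pos: [0.5203, 0.0646, 0.0709]
tool_rot: [[-1.0, 0.014, -0.003], [0.014, 1.0, -0.0], [0.003, -0.0, -1.0]]
force: [0.8, 0.2, 0.4]
gripper_width: 0.0851
gripper_force: 0.0
```

Call:
{"name": "move_arm", "arguments": {"targets": [[[-1.2,-0.2,0,0,0,0.18,8.5],[-2.4,-0.5,0,0,0,0.36,8.5],[-3.6,-0.7,0,0,0,0.54,8.5],[-4.8,-1.0,0,0,0,0.72,8.5],[-5.8,-1.2,0,0,0,0.9,8.5]]]}}

```text
t: 7.35
ee_pos: [0.5793, 0.0518, 0.0704]
tool_rot: [[-0.606, 0.795, -0.001], [0.795, 0.606, -0.0], [0.001, -0.001, -1.0]]
force: [1.0, 0.2, 0.1]
gripper_width: 0.085
gripper_force: 0.0
```

Call:
{"name": "move_arm", "arguments": {"targets": [[[0,0,0,0,0,0.17,8.5],[0,0,0,0,0,0.34,8.5],[0,0,0,0,0,0.486,8.5],[0,0,0,0,0,0.486,8.5]]]}}

```text
t: 7.85
ee_pos: [0.579, 0.052, 0.0704]
tool_rot: [[-0.172, 0.985, -0.001], [0.985, 0.172, -0.0], [0.0, -0.001, -1.0]]
force: [0.1, -0.3, 0.4]
gripper_width: 0.0849
gripper_force: 0.0
```

```bash
python3 - <<'E'
from h import *
o=bot.get_obs();np.set_printoptions(precision=4,suppress=True)
im,D=bot.grab_frame("wrist");print(o["ee_pos"],o["tool_rot"],o["force"])
cv2.imwrite("pics/w3.png",im[:,:,::-1])
E
```

```text
[0.579  0.052  0.0704] [[-0.1716  0.9852 -0.0011]
 [ 0.9852  0.1716 -0.0001]
 [ 0.0001 -0.0011 -1.    ]] [ 0.1025 -0.3306  0.4347]
```

View pics/w3.png

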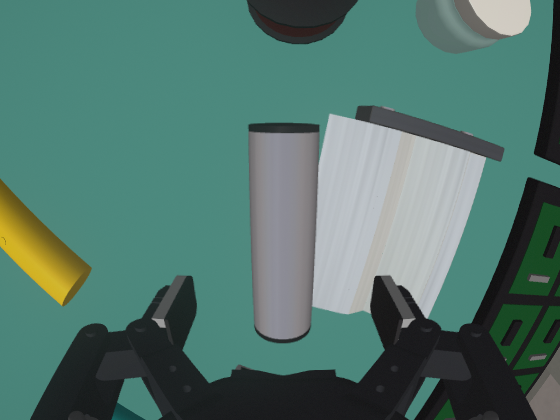

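The wrist view shows the tube at (249–319, 124–340), centred and parallel between the open fingers, with the ramp just right of it. I straddle it so both fingertips can turn it as a couple, without gripping.

Call:
{"name": "move_arm", "arguments": {"targets": [[[0,0,0,0,0,0,5.6],[0,0,0,0,0,0,5.6],[0,0,2,0,0,0,5.6],[0,0,2,0,0,0,5.6]]]}}

```text
t: 8.4
ee_pos: [0.5786, 0.0518, 0.0486]
tool_rot: [[-0.17, 0.985, -0.004], [0.985, 0.17, -0.0], [0.0, -0.004, -1.0]]
force: [-0.1, 0.8, 0.1]
gripper_width: 0.0562
gripper_force: 0.0
```

```bash
python3 - <<'E'
from h import *
o=bot.get_obs();np.set_printoptions(precision=4,suppress=True);print(o["ee_pos"],o["gripper_width"])
im,D=bot.grab_frame("scene");P=cloud("scene",D);T=(P-o["ee_pos"])@o["tool_rot"]
m=(T[...,1]>.02)&(T[...,1]<.055)&(abs(T[...,0])<.016)&(T[...,2]>-.06)&(P[...,2]>.048)
q=P[m];t=T[m];i=np.argsort(q[:,2])[:12];print(q[i],t[i]) 
E
```

```text
[0.5786 0.0518 0.0486] 0.05617943030334098
[[0.6104 0.0614 0.0633]
 [0.6109 0.0593 0.0636]
 [0.612  0.0512 0.0642]
 [0.6123 0.0551 0.0645]
 [0.613  0.057  0.065 ]
 [0.6103 0.0632 0.0657]
 [0.6109 0.0671 0.0662]
 [0.6112 0.0611 0.0663]
 [0.615  0.0528 0.0664]
 [0.6115 0.0591 0.0665]
 [0.6123 0.065  0.0671]
 [0.6089 0.0692 0.0673]] [[ 0.004   0.0329 -0.0148]
 [ 0.0019  0.0331 -0.0152]
 [-0.0063  0.0327 -0.0158]
 [-0.0025  0.0337 -0.0161]
 [-0.0007  0.0347 -0.0166]
 [ 0.0059  0.0332 -0.0172]
 [ 0.0096  0.0344 -0.0177]
 [ 0.0036  0.0337 -0.0178]
 [-0.0052  0.036  -0.018 ]
 [ 0.0016  0.0337 -0.018 ]
 [ 0.0072  0.0354 -0.0187]
 [ 0.012   0.0328 -0.0188]]
```

Call:
{"name": "move_arm", "arguments": {"targets": [[[0,0,2,0,0,0,5.6],[0,0,3.5,0,0,0,5.6],[0,0,4.5,0,0,0,5.6],[0,0,4.9,0,0,0,5.6]]]}}

```text
t: 8.95
ee_pos: [0.5797, 0.0519, 0.0006]
tool_rot: [[-0.17, 0.985, -0.001], [0.985, 0.17, -0.0], [0.0, -0.001, -1.0]]
force: [-0.0, -0.3, 0.0]
gripper_width: 0.0561
gripper_force: 0.0
```

Call:
{"name": "move_arm", "arguments": {"targets": [[[0,-0.5,0,0,0,-0.06,4.8],[0,-1.2,0,0,0,-0.12,4.8],[0,-2.0,0,0,0,-0.18,4.8],[-0.1,-2.8,0,0,0,-0.24,4.8],[-0.2,-3.6,0,0,0,-0.3,4.8]]]}}

```text
t: 9.57
ee_pos: [0.5468, 0.044, 0.0025]
tool_rot: [[-0.455, 0.89, 0.004], [0.89, 0.455, 0.0], [-0.001, 0.004, -1.0]]
force: [1.7, 0.2, 1.3]
gripper_width: 0.0479
gripper_force: 1.7
```

```bash
python3 -c "
from h import *
im,P=tube()
print(bot.get_obs()['gripper_width'],bot.get_obs()['gripper_force'])"
```

```text
t 9.575 ee [0.5468 0.044  0.0025] yaw -1.098 F [1.7 0.2 1.3]
tube axis x@y.05 0.545 yaw 0.2983 z 0.0209 y -0.0237 0.1154 n 657 693
0.04802583882700508 0.936988927423954
```

Call:
{"name": "move_arm", "arguments": {"targets": [[[0.1,-0.8,0,0,0,0,4.8],[0.3,-1.6,0,0,0,0,4.8],[0.4,-2.4,0,0,0,0,4.8],[0.6,-3.2,0,0,0,0,4.8],[0.7,-4.0,0,0,0,0,4.8]]]}}

```text
t: 10.25
ee_pos: [0.5057, 0.0318, 0.0017]
tool_rot: [[-0.454, 0.891, -0.0], [0.891, 0.454, -0.0], [0.0, -0.0, -1.0]]
force: [0.7, -0.1, 0.1]
gripper_width: 0.0482
gripper_force: 0.6
```

```bash
python3 -c "
from h import *
im,P=tube()
print(bot.get_obs()['gripper_width'],bot.get_obs()['gripper_force'])"
```

```text
t 10.25 ee [0.5057 0.0318 0.0017] yaw -1.1 F [ 0.7 -0.1  0.1]
tube axis x@y.05 0.5 yaw 0.3093 z 0.0209 y -0.0352 0.103 n 599 632
0.04811576376820262 0.5807231878861785
```

Call:
{"name": "move_arm", "arguments": {"targets": [[[-0.2,0.4,0,0,0,0.14,4.8],[-0.4,0.8,0,0,0,0.28,4.8],[-0.6,1.2,0,0,0,0.42,4.8],[-0.8,1.6,0,0,0,0.56,4.8],[-0.9,1.8,0,0,0,0.7,4.8]]]}}

```text
t: 10.92
ee_pos: [0.526, 0.032, 0.0016]
tool_rot: [[0.231, 0.973, -0.001], [0.973, -0.231, -0.0], [-0.0, -0.001, -1.0]]
force: [-0.6, 0.3, 1.6]
gripper_width: 0.0478
gripper_force: 2.6
```

```bash
python3 -c "
from h import *
im,P=tube()
print(bot.get_obs()['gripper_width'],bot.get_obs()['gripper_force'])"
```

```text
t 10.925 ee [0.526  0.032  0.0016] yaw -1.804 F [-0.6  0.3  1.6]
tube axis x@y.05 0.5268 yaw -0.0489 z 0.0206 y -0.0373 0.1036 n 692 722
0.047812713615617376 1.3074458576738834
```

Call:
{"name": "move_arm", "arguments": {"targets": [[[0,0,0,0,0,0,6.0],[0,0,0,0,0,0,6.0],[0,0,-3,0,0,0,8.5],[0,0,-8,0,0,0,8.5],[-0.4,-2.2,-8,0,0,-0.18,8.5]]]}}

```text
t: 11.6
ee_pos: [0.5079, 0.0333, 0.0852]
tool_rot: [[0.044, 0.999, 0.009], [0.999, -0.044, 0.0], [0.001, 0.009, -1.0]]
force: [0.4, -0.6, 0.5]
gripper_width: 0.0849
gripper_force: 0.0
```

Call:
{"name": "move_arm", "arguments": {"targets": [[[0,0,0,0,0,-0.18,8.5],[0,0,0,0,0,-0.36,8.5],[0,0,0,0,0,-0.54,8.5],[0,0,0,0,0,-0.72,8.5],[0,0,0,0,0,-0.9,8.5]]]}}

```text
t: 12.22
ee_pos: [0.5038, 0.0331, 0.0817]
tool_rot: [[-0.757, 0.654, -0.0], [0.654, 0.757, -0.0], [0.0, -0.0, -1.0]]
force: [0.3, -0.2, 0.1]
gripper_width: 0.0847
gripper_force: 0.0
```

Call:
{"name": "move_arm", "arguments": {"targets": [[[0,0,0,0,0,-0.18,8.5],[0,0,0,0,0,-0.36,8.5],[0,0,0,0,0,-0.54,8.5],[0,0,0,0,0,-0.68,8.5],[0,0,0,0,0,-0.68,8.5]]]}}

```text
t: 12.85
ee_pos: [0.5039, 0.0331, 0.0817]
tool_rot: [[-0.999, 0.04, -0.0], [0.04, 0.999, -0.0], [0.0, -0.0, -1.0]]
force: [-0.1, 0.2, 0.4]
gripper_width: 0.0848
gripper_force: 0.0
```

```bash
python3 -c "
from h import *
im,P=tube()"
```

```text
t 12.85 ee [0.5039 0.0331 0.0817] yaw -0.04 F [-0.1  0.2  0.4]
tube axis x@y.05 0.5269 yaw -0.0608 z 0.0207 y -0.0372 0.103 n 841 841
```

Call:
{"name": "move_arm", "arguments": {"targets": [[[2.5,0,0,0,0,0,8.5],[2.5,0,4,0,0,0,8.5],[2.5,0,7.5,0,0,0,8.5],[2.5,0,9.0,0,0,0,8.5],[2.0,0,9.0,0,0,0,8.5]]]}}

```text
t: 13.52
ee_pos: [0.4833, 0.0339, -0.0089]
tool_rot: [[-0.999, 0.041, -0.002], [0.041, 0.999, -0.0], [0.002, -0.0, -1.0]]
force: [-0.4, -0.5, 0.3]
gripper_width: 0.0848
gripper_force: 0.0
```

Call:
{"name": "move_arm", "arguments": {"targets": [[[-0.6,0,0,0,0,0,8.5],[-1.2,0,0,0,0,0,8.5],[-1.8,0,0,0,0,0,8.5],[-2.4,0,0,0,0,0,8.5],[-3.0,0,0,0,0,0,8.5]]]}}

```text
t: 14.15
ee_pos: [0.5146, 0.0327, -0.0081]
tool_rot: [[-0.999, 0.04, 0.0], [0.04, 0.999, 0.0], [-0.0, 0.0, -1.0]]
force: [-0.0, 0.5, -0.2]
gripper_width: 0.0851
gripper_force: 0.1
```

Call:
{"name": "move_arm", "arguments": {"targets": [[[-0.6,0,0,0,0,0,8.5],[-1.2,0,0,0,0,0,8.5],[-1.8,0,0,0,0,0,8.5],[-2.4,0,0,0,0,0,8.5],[-3.0,0,0,0,0,0,8.5]]]}}

```text
t: 14.78
ee_pos: [0.5444, 0.0315, -0.0083]
tool_rot: [[-0.999, 0.04, -0.0], [0.04, 0.999, -0.0], [0.0, -0.0, -1.0]]
force: [-0.1, 0.9, 0.8]
gripper_width: 0.0849
gripper_force: 0.1
```

```bash
python3 -c "
from h import *
im,P=tube()"
```

```text
t 14.775 ee [ 0.5444  0.0315 -0.0083] yaw -0.04 F [-0.1  0.9  0.8]
tube axis x@y.05 0.5785 yaw -0.0554 z 0.021 y -0.0402 0.1014 n 979 1011
```

Call:
{"name": "move_arm", "arguments": {"targets": [[[-0.6,0,0,0,0,-0.01,8.5],[-1.2,0,0,0,0,-0.02,8.5],[-1.8,0,0,0,0,-0.03,8.5],[-2.4,0,0,0,0,-0.03,8.5],[-3.0,0,0,0,0,-0.03,8.5]]]}}

```text
t: 15.45
ee_pos: [0.5738, 0.0304, -0.0084]
tool_rot: [[-1.0, 0.01, -0.001], [0.01, 1.0, -0.0], [0.001, -0.0, -1.0]]
force: [-3.0, -0.1, 2.1]
gripper_width: 0.0848
gripper_force: 1.5
```

Call:
{"name": "move_arm", "arguments": {"targets": [[[-0.5,0,0,0,0,0,8.5],[-1.0,0,0,0,0,0,8.5],[-1.5,0,0,0,0,0,8.5],[-2.0,0,0,0,0,0,8.5],[-2.5,0,0,0,0,0,8.5]]]}}

```text
t: 16.08
ee_pos: [0.5993, 0.0301, -0.0083]
tool_rot: [[-1.0, 0.01, -0.0], [0.01, 1.0, -0.0], [0.0, -0.0, -1.0]]
force: [-2.0, 0.3, 2.1]
gripper_width: 0.0849
gripper_force: 1.5
```

```bash
python3 -c "
from h import *
im,P=tube(.54,.70)
cv2.imwrite('pics/s3.png',cv2.resize(im[150:300,240:440,::-1],(800,600),interpolation=cv2.INTER_CUBIC))"
```

```text
t 16.075 ee [ 0.5993  0.0301 -0.0083] yaw -0.01 F [-2.   0.3  2.1]
tube axis x@y.05 0.6317 yaw -0.0078 z 0.0289 y -0.0406 0.1011 n 1366 1390
```

View pics/s3.png

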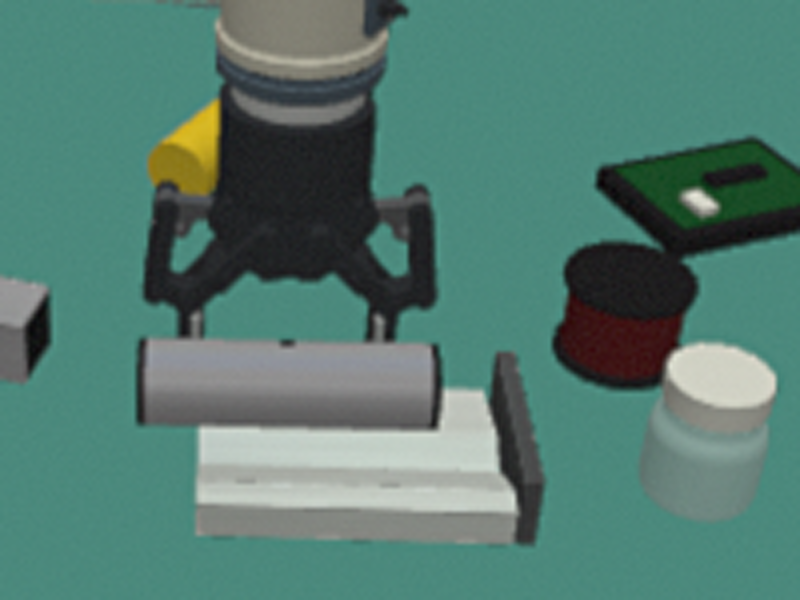

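The tube lies straight on the ramp at (140–438, 340–428), close to the crest. I push it gently over.

Call:
{"name": "move_arm", "arguments": {"targets": [[[-0.3,0,0,0,0,0,8.5],[-0.6,0,0,0,0,0,8.5],[-0.9,0,0,0,0,0,8.5],[-1.2,0,0,0,0,0,8.5],[-1.5,0,0,0,0,0,8.5]]]}}

```text
t: 16.75
ee_pos: [0.6146, 0.03, -0.0082]
tool_rot: [[-1.0, 0.01, 0.001], [0.01, 1.0, 0.0], [-0.001, 0.0, -1.0]]
force: [0.7, 0.8, 0.1]
gripper_width: 0.0851
gripper_force: 0.0
```

Call:
{"name": "move_arm", "arguments": {"targets": [[[-0.3,0,0,0,0,0,8.5],[-0.5,0,0,0,0,0,8.5],[-0.5,0,0,0,0,0,8.5],[-0.5,0,0,0,0,0,8.5]]]}}

```text
t: 17.25
ee_pos: [0.6189, 0.0299, -0.0083]
tool_rot: [[-1.0, 0.01, -0.0], [0.01, 1.0, 0.0], [0.0, -0.0, -1.0]]
force: [0.8, 0.8, 0.1]
gripper_width: 0.0852
gripper_force: 0.0
```

```bash
python3 -c "
from h import *
im,P=tube(.60,.72)"
```

```text
t 17.25 ee [ 0.6189  0.0299 -0.0083] yaw -0.01 F [0.8 0.8 0.1]
tube axis x@y.05 0.66 yaw -0.0201 z 0.0248 y -0.0402 0.1039 n 1310 1361
```

Call:
{"name": "move_arm", "arguments": {"targets": [[[1.5,0,0,0,0,0,8.5],[1.5,0,-5,0,0,0,8.5],[1.5,0,-9,0,0,0,8.5],[0,-5,-9,0,0,0,4],[-4.1,-9,-9,0,0,0,0]]]}}

```text
t: 17.92
ee_pos: [0.6574, -0.0611, 0.0824]
tool_rot: [[-1.0, 0.009, -0.001], [0.009, 1.0, 0.0], [0.001, 0.0, -1.0]]
force: [0.8, 0.5, 1.0]
gripper_width: 0.0509
gripper_force: 0.0
```

Call:
{"name": "move_arm", "arguments": {"targets": [[[0,-2.5,0,0,0,0,0],[0,-2.5,0,0,0,0,0],[0,-2.5,2,0,0,0,0],[0,-2.5,2,0,0,0,0]]]}}

```text
t: 18.42
ee_pos: [0.6562, -0.084, 0.059]
tool_rot: [[-1.0, 0.009, -0.005], [0.009, 1.0, 0.001], [0.005, 0.001, -1.0]]
force: [0.0, 0.3, -0.4]
gripper_width: -0.0
gripper_force: 0.0
```

```bash
python3 - <<'E'
from h import *
im,P_=tube(.60,.72)
o=bot.get_obs();print(o["ee_pos"],o["gripper_width"])
P=P_;T=(P-o["ee_pos"])@o["tool_rot"]
m=(abs(T[:,1])<.03)&(abs(T[:,0])<.016)&(T[:,2]>-.06)&(P[:,2]>.012)
q=P[m];t=T[m];i=np.argsort(q[:,2])[:6];print(q[i],t[i]); print(np.percentile(t[t[:,2]>-.03],[1,99],axis=0))
E
```

```text
t 18.425 ee [ 0.6562 -0.084   0.059 ] yaw -0.009 F [ 0.   0.3 -0.4]
tube axis x@y.05 0.6602 yaw -0.0167 z 0.0245 y -0.0408 0.1038 n 1319 1319
[ 0.6572 -0.0842  0.06  ] -0.00026223549946902537
[[ 0.6634 -0.0838  0.0705]
 [ 0.6642 -0.0799  0.0711]
 [ 0.6649 -0.0817  0.0717]
 [ 0.666  -0.0778  0.0726]
 [ 0.6646 -0.0835  0.0738]
 [ 0.6657 -0.0891  0.0745]] [[-0.0062  0.0005 -0.0105]
 [-0.007   0.0044 -0.0111]
 [-0.0077  0.0025 -0.0117]
 [-0.0088  0.0065 -0.0126]
 [-0.0074  0.0007 -0.0138]
 [-0.0085 -0.0049 -0.0145]]
[[-0.0115 -0.0123 -0.0297]
 [-0.0042  0.0142 -0.0111]]
```

Call:
{"name": "move_arm", "arguments": {"targets": [[[-0.2,0,2.5,0,0,0,0],[-0.2,0,4.5,0,0,0,0],[-0.2,0,5.3,0,0,0,0],[-0.2,1.0,5.3,0,0,0,0],[-0.2,2.0,5.3,0,0,0,0]]]}}

```text
t: 19.1
ee_pos: [0.6616, -0.0648, 0.0093]
tool_rot: [[-1.0, 0.01, 0.001], [0.01, 1.0, -0.0], [-0.001, 0.0, -1.0]]
force: [0.9, 0.3, -0.2]
gripper_width: 0.0004
gripper_force: 0.0
```

Call:
{"name": "move_arm", "arguments": {"targets": [[[0,0.4,0,0,0,0,0],[0,0.8,0,0,0,0,0],[0,1.2,0,0,0,0,0],[0,1.6,0,0,0,0,0],[0,2.0,0,0,0,0,0]]]}}

```text
t: 19.73
ee_pos: [0.6616, -0.0456, 0.009]
tool_rot: [[-1.0, 0.01, 0.001], [0.01, 1.0, -0.0], [-0.001, -0.0, -1.0]]
force: [0.1, -3.2, 2.6]
gripper_width: -0.0003
gripper_force: 1.7
```

```bash
python3 -c "
from h import *
im,P=tube(.60,.72)"
```

```text
t 19.725 ee [ 0.6616 -0.0456  0.009 ] yaw -0.01 F [ 0.1 -3.2  2.6]
tube axis x@y.05 0.6603 yaw -0.0176 z 0.0245 y -0.0475 0.1161 n 1324 1368
```

Call:
{"name": "move_arm", "arguments": {"targets": [[[0,0.3,0,0,0,0,0],[0,0.6,0,0,0,0,0],[0,0.8,0,0,0,0,0],[0,1.0,0,0,0,0,0],[0,1.2,0,0,0,0,0]]]}}

```text
t: 20.4
ee_pos: [0.6614, -0.0334, 0.0087]
tool_rot: [[-1.0, 0.01, -0.0], [0.01, 1.0, -0.0], [0.0, -0.0, -1.0]]
force: [-0.0, -2.8, 2.3]
gripper_width: 0.0004
gripper_force: 1.6
```

Call:
{"name": "move_arm", "arguments": {"targets": [[[0,0.1,0,0,0,0,0],[0,0.2,0,0,0,0,0]]]}}

```text
t: 20.65
ee_pos: [0.6614, -0.0315, 0.0087]
tool_rot: [[-1.0, 0.01, -0.0], [0.01, 1.0, 0.0], [0.0, 0.0, -1.0]]
force: [0.3, -3.8, 2.2]
gripper_width: -0.0002
gripper_force: 1.6
```

```bash
python3 -c "
from h import *
im,P=tube(.60,.72)"
```

```text
t 20.65 ee [ 0.6614 -0.0315  0.0087] yaw -0.01 F [ 0.3 -3.8  2.2]
tube axis x@y.05 0.6602 yaw -0.0175 z 0.0246 y -0.0346 0.1285 n 1337 1373
```

Call:
{"name": "move_arm", "arguments": {"targets": [[[0,0.1,0,0,0,0,0],[0,0.2,0,0,0,0,0]]]}}

```text
t: 20.95
ee_pos: [0.6614, -0.0295, 0.0087]
tool_rot: [[-1.0, 0.01, -0.0], [0.01, 1.0, -0.0], [0.0, -0.0, -1.0]]
force: [-0.6, -2.6, 1.8]
gripper_width: 0.0001
gripper_force: 1.5
```

Call:
{"name": "move_arm", "arguments": {"targets": [[[0,0.1,0,0,0,0,0],[0,0.2,0,0,0,0,0]]]}}

```text
t: 21.2
ee_pos: [0.6614, -0.0285, 0.0087]
tool_rot: [[-1.0, 0.009, -0.0], [0.009, 1.0, -0.001], [0.0, -0.001, -1.0]]
force: [-0.1, -10.7, 2.1]
gripper_width: -0.0
gripper_force: 5.9
```

The force rose from about 3 to 10.7 N with the arm stalling, so the tube is against the stop. I back off along -y and raise the arm.

Call:
{"name": "move_arm", "arguments": {"targets": [[[0,0,0,0,0,0,0],[0,-1.0,0,0,0,0,0],[0,-4,0,0,0,0,0],[0,-4,-6,0,0,0,0],[0,-4,-12,0,0,0,0]]]}}

```text
t: 21.82
ee_pos: [0.6599, -0.0677, 0.1286]
tool_rot: [[-1.0, 0.011, -0.003], [0.011, 1.0, 0.001], [0.003, 0.001, -1.0]]
force: [0.7, -0.7, 0.4]
gripper_width: 0.0003
gripper_force: 0.0
```

```bash
python3 -c "
from h import *
im,P=tube(.60,.72)
cv2.imwrite('pics/s4.png',cv2.resize(im[160:300,240:440,::-1],(800,560),interpolation=cv2.INTER_CUBIC))"
```

```text
t 21.825 ee [ 0.6599 -0.0677  0.1286] yaw -0.011 F [ 0.7 -0.7  0.4]
tube axis x@y.05 0.6603 yaw -0.0198 z 0.0245 y -0.009 0.1305 n 1302 1302
```

View pics/s4.png

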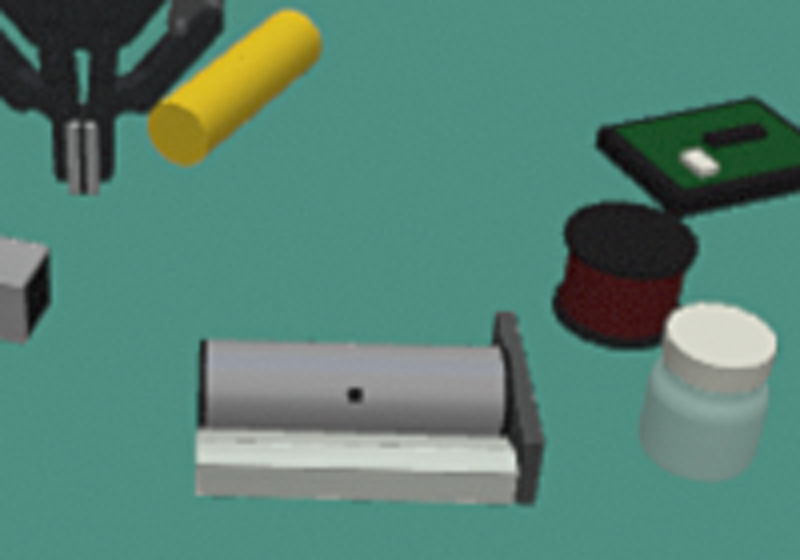

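The tube lies in the groove at (203–505, 342–430), its right end against the stop and its left end flush with the block's open end. The gripper is clear and the bystanders look unmoved.

```bash
python3 -c "
from h import *
print(bot.close_job())"
```

```text
the job is handed in; nothing more can be done
None
```

The tube was rolled up the ramp into the V-block groove and pushed along it against the end stop, then released; on the way I straightened it on the bench by rolling it back a few centimetres between the open fingers, and I handed the job in at about 22 s.

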